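# Lengthen the canister rack by one hole and add the tea tin

### The job

On the kitchen counter, lengthen the canister rack by one hole: pinch its two red snap buttons flush, slide the outer tube out to the very next hole until you feel both buttons snap out again, and never force the tube hard against the buttons. Then stand the green tea tin upright on the board in the end bay you have just widened, in line with the other tins, and leave everything else as it is.

Things in the scene. Friction and masses are not known exactly. Their poses are not given: they have to be found in the camera images.
- rack: Fixed canister rack. Origin on the counter, below button_spot's row: z up, y along the tube towards the end that extends, x from the row of tins to the tube. Wooden board 12 mm thick, x -105 to 95, y -180 to 210 mm. Tube axis at x +55, z 75 mm. Bays along x -55 mm, between white dividers (4 mm thick, 90 mm deep, tops at z 70 mm) centred at y -158, -80, -2 and 76 mm.
- button_spot (a point): Fixed point on the tube axis midway between the two red buttons, rack axes, 75 mm over the counter. Domed pins, radius 5 mm, one on each side of the tube (rack -x and +x), at fixed y, standing out 5 mm: 40 mm over both domes, 30 mm over the tube. Pads closing along rack x from above press both flush (about 3 N each); free space beside the tube is 50 mm or more.
- outer_tube: Square aluminium outer tube, 30 x 30 mm, wall 2 mm, rack axes; origin on its axis, at button_spot when rail_slide is 0; from y -125 to 150 mm. It slides on a dark inner tube fixed to the rack. Button openings in both sides, 13 mm high: the one in use 19 mm long (a few mm of play), the others 12 to 13 mm long, unevenly spaced.
- rail_slide (a joint): How far the outer tube is pulled out along rack +y (m). Starts at -0.003 to 0.003; The next hole out comes at 0.041 to 0.069, differing from rack to rack and not measured: feel for it (1 mm play either way); there the buttons snap out and block the tube. The one after is at 0.108. Flush, 5 to 20 N along +y draws the domes under the wall; then drag is 2 to 5 N.
- button_front (a joint): How far the button on the rack -x side is pressed in (m): 0 fully out, 0.005 flush with the tube side, 0.007 hidden under the tube wall, 0.009 end of its travel.
- button_back (a joint): The same for the button on the rack +x side.
- cap_front: Red dome of the front button, 10 mm thick; origin at the centre of the dome's sphere, 5 mm below its tip; rack axes.
- cap_back: Red dome of the back button, likewise.
- fence_face (a point): Middle of the inner face of the white sliding end fence that closes the end bay: 6 mm thick, 90 mm deep in rack x, top at z 70 mm, carried by the outer tube through a strip (z 43 to 63 mm) that runs to the tube at the same y. At rack y 115 mm + rail_slide.
- bay_floor (a point): Point on the board, 12 mm over the counter, in the end bay 39 mm from its divider: a good place for the tin once the tube is in the next hole; rack axes. The bay lies between the divider at rack y 76 mm and the fence: 34 to 40 mm wide at the start, too narrow for the tin, then 78 to 106 mm.
- tea_tin: The loose green round tea tin with a brass-coloured lid, 54 mm diameter, 99 mm high (lid, 53 mm, from 82 mm up), 0.15 to 0.31 kg; origin at the centre of its underside, z up. Starts standing on the counter.
- coffee_tin: Bystander: copper-coloured tin of the same size in a bay of the rack.
- sugar_tin: Bystander: white tin of the same size in a bay of the rack.
- cocoa_tin: Bystander: red tin of the same size in a bay of the rack.
- mug: Bystander: blue mug, 80 mm diameter, 90 mm high, on the counter.
- jam_jar: Bystander: amber jar with a red cap, 60 mm diameter, 95 mm high, on the counter.
- bowl: Bystander: white bowl, 140 mm diameter, 60 mm high, on the counter.
- spoon: Bystander: wooden spoon lying on the counter.
There are look-alikes about, which are no part of the job. What is shaped like the tea_tin but blue or turquoise is not meant.

How it is judged:
On the way, in this order (a step that is already met when the one before it is completed fails the run):
1. both buttons are pressed in and the tube is on its way, between the holes (value of joint each of button_front, button_back above 0.0045 m and value of joint rail_slide between 0.012 and 0.034 m), for 0.1 s.
2. the tube is in the next hole with both buttons snapped out (value of joint rail_slide between 0.04 and 0.07 m and value of joint each of button_front, button_back below 0.0015 m), for 0.2 s.
At the end, for the whole second after the job is handed in: The tube is in the next hole out (rail_slide 40 to 70 mm) with both buttons out to within 1.5 mm; the tea tin stands upright (0.1 rad), at rest and released, on the board in the end bay, its centre at rack x -80 to -25 and y 100 to 162 mm (all of step 2 and x of tea_tin in the frame of rack between -0.08 and -0.025 m and y of tea_tin in the frame of rack between 0.1 and 0.162 m and z of tea_tin in the frame of rack between 0.009 and 0.016 m and angle between tea_tin's own z axis and vertical below 0.1 rad and linear speed of tea_tin below 0.02 m/s); the robot touches nothing.
It fails at once if the tube is pulled past the next hole or pushed in the wrong way (value of joint rail_slide above 0.078 m or value of joint rail_slide below -0.02 m).
It fails at once if the tube is forced against a snap button with more than 15 N (contact force between any of cap_front, cap_back and outer_tube above 15 N).
It fails at once if a tin in the rack is tipped or taken out of its place (angle between any of coffee_tin, sugar_tin, cocoa_tin's own z axis and vertical above 0.4 rad or distance of any of coffee_tin, sugar_tin, cocoa_tin from where it was at the start of the episode above 0.035 m).
It fails at once if the mug, jar, bowl or spoon is moved more than 30 mm (distance of any of mug, jam_jar, bowl, spoon from where it was at the start of the episode above 0.03 m).
It also fails if it takes over 54 s, if anything falls off the work surface, if the arm or the gripper's body presses on something with over 40 N, if the wrist force passes 120 N, or if a joint passes its speed limit or range.

### The arm

A 7-joint arm with a two-finger parallel gripper is mounted at the origin on the work surface. World frame = base frame: x ahead of the robot, y to its left, z up, the work surface at z = 0. Lengths are in m, angles in rad, forces in N, time in s.
With the tool pointing down it reaches from about 0.4 to 0.875 m from the base axis. Payload 19.3 kg.
Tool frame: the origin (TCP) lies at the very end of the fingers, on their centre line; the grasp point (between the pads) lies 19 mm behind it (manip.pinch_z is the distance from the TCP to the grasp point, in m); z points along the fingers, y is the line along which they close (so a half turn about z gives the same grasp; the last joint's range is limited). The gripper opens to 85 mm and grips with 20 to 120 N. Pads are 22 mm wide; open, the fingers measure 114 mm over their backs; the gripper's body (76 mm by 85 mm) begins 54 mm behind the grasp point. The pads swing forward as they close: fully open they stand 13 mm farther back than shut.
Start: joints at [-1.182, 0.521, -0.036, 1.599, 0.021, 1.021, -0.113], TCP at [0.277, 0.56, 0.231] pointing down, gripper open.
Joint ranges: [-2.91, 2.91], [-0.3, 2.13], [-1.5, 1.42], [0.17, 2.43], [-1.26, 4.41], [0.16, 1.93], [-2.52, 2.52]. Speed limits (rad/s): [1.89, 1.89, 2.39, 2.39, 3.01, 3.01, 3.01].

### API

Orientations are given as a unit quaternion [w, x, y, z].
In Python, from bench import manip, optics gives the robot as it stands.
- The arm moves only by the tool carry_out, never from a script. Its argument "series" is a list of rows, each a list of 5 numbers: the finger opening in cm, from 0 to 8.54, then the shift along the tool's x, y, z in cm, then the turn about the tool's z in rad. A call has 1 to 5 rows; each row shifts and turns the commanded pose from where the row before left it, along the tool's axes as they then stand; what a row does not reach is not made up. A row lasts 1/8 s, in which the tool goes at most 62.5 mm and 10.7 degrees, less where a joint would pass 70% of its speed; a pose out of reach is approached as far as the arm can. A call is refused whole if a number of a shift passes 6.25 or a number of a turn 0.188, either way. A call with a gripper value outside its range is refused whole. The fingers move at their own pace and stop on an object; "squeeze" is the grip in N (left out, the last holds). Time passes only in rows, so rows that do not move let the fingers close. It gives the time, the measured TCP pose, the force, the opening and the grip force at its end, in the units of the state.
- manip.observe(): the state, without advancing time (a new reading comes with each control period).
- optics.read_camera(name): name is "scene" or "top"; returns (picture, depth): 384x512x3 uint8, red, green, blue; 384x512 float32, m along the optical axis (not along the pixel's ray), 0 where there is no reading.
- optics.camera_model(name): a dict with "K" (3x3 intrinsics, pixels), "origin" and "orientation" of the camera in the world. Camera axes: x right, y down, z forward; pixel columns grow to the right and rows downward; lengths in m; the calibration is good to about 2 mm. A picture is of the moment at which its call begins. camera_model takes no time and is no camera call.
- manip.job_done(): hands the job in; it is judged then, once.
Trained networks look in the newest picture that a camera, given by its name, has taken for a name from the list of things; names that differ only in an ending like _2 or _b are one class to them, and where a whole thing is asked for, a point or a joint stands for the part that bears it (a point fixed in the world has none). Each returns a list of dicts, best first, with "score" (0 to 1); they miss things now and then, are a little off and sometimes report something else, mostly with a low value. They report only what shows in the picture. A call takes as long as a camera call. They do not tell look-alikes from the thing itself.
- optics.recognise(camera, thing): "at" ([x, y, z] in m, in the coordinates of the camera as it stood for that picture, good to about 4 mm: the middle of the surface that is visible of it).
- optics.trace(camera, thing): "mask" (384x512 bool, what is visible of it).
- optics.landmark_of(camera, thing): "at" ([x, y, z] in m, in the coordinates of the camera as it stood for that picture, good to about 4 mm: a listed point, or the origin of a listed thing).
The state is a dict: "t": time; "q": joint angles; "qd": joint speeds; "joint_efforts": joint torques, N m; "tcp_pos": TCP position; "ee_rot": TCP orientation; "ft_force": force on the tool from outside, world axes, zero at the start; "moment": the same for the moment, N m; "grip_width": finger opening in m; "gripper_force": force on a finger pad.
Only numpy, scipy, OpenCV 4.12 (cv2) and the standard library are available. Lean on these libraries where they do the work, as an engineer would, in place of code of your own. Each camera call takes 0.05 s, during which the arm holds its last target. There are 200 camera calls.

## Working session

There is one attempt and no reset: what is moved stays moved. The work goes in short steps, Python scripts to look and compute and a tool call to move; the robot and the scene stay as the last step left them, time stands still between calls to the robot, and variables do not carry over. Pictures are saved under pics/ and viewed, at most 10 in all, crops included, and the job is handed in when it is done.

Besides the shell and the picture viewer there is one more tool, called after ">>>" by a JSON object that holds its "method" and its "body". carry_out: Moves the arm, as the interface text tells. Its arguments: {"type":"object","properties":{"series":{"type":"array"},"squeeze":{"type":"number"}},"required":["series"]}

```bash
mkdir -p pics; ls
cat > h.py <<'E'
from bench import manip, optics
import numpy as np, cv2
from scipy.spatial.transform import Rotation as R
def rot(q): return R.from_quat([q[1],q[2],q[3],q[0]])
def snap(c,name=None):
    im,d=optics.read_camera(c)
    if name: cv2.imwrite('pics/'+name,im[:,:,::-1])
    return im,d
def w(c,p):
    m=optics.camera_model(c); return rot(m['orientation']).apply(p)+np.array(m['origin'])
def cloud(c,d):
    K=np.array(optics.camera_model(c)['K']); v,u=np.indices(d.shape)
    P=np.stack([(u-K[0,2])/K[0,0]*d,(v-K[1,2])/K[1,1]*d,d],-1)
    return w(c,P.reshape(-1,3)).reshape(P.shape)
def pix(c,p):
    m=optics.camera_model(c);q=rot(m['orientation']).inv().apply(np.array(p)-m['origin']);K=np.array(m['K']);h=K@q
    return h[:2]/h[2]
E
python3 - <<'E'
from h import *
s=manip.observe(); print({k:np.round(v,3) for k,v in s.items()}, manip.pinch_z)
for c in ['top','scene']:
    im,d=snap(c,c+'0.png'); m=optics.camera_model(c); print(c,np.round(m['K'],1).tolist(),np.round(m['origin'],3))
    for t in ['rack','button_spot','cap_front','cap_back','fence_face','bay_floor','tea_tin','coffee_tin','sugar_tin','cocoa_tin']:
        print(t,[(round(r['score'],2),np.round(w(c,r['at']),3).tolist()) for r in optics.landmark_of(c,t)[:3]])
E
```

```text
pics
{'t': np.float64(0.0), 'q': array([-1.182,  0.522, -0.036,  1.6  ,  0.021,  1.021, -0.113]), 'qd': array([-0.   ,  0.001,  0.001,  0.002,  0.002, -0.004, -0.001]), 'joint_efforts': array([ 0.0000e+00, -9.2709e+01,  1.9800e+00, -3.6996e+01,  1.8000e-02,
        8.0000e-03, -0.0000e+00]), 'tcp_pos': array([0.277, 0.56 , 0.231]), 'ee_rot': array([-0.   ,  0.227,  0.974, -0.001]), 'ft_force': array([-0.877, -0.29 , -0.359]), 'moment': array([ 0.008, -0.024,  0.013]), 'gripper_force': np.float64(0.0), 'grip_width': np.float64(0.085)} 0.0187
top [[377.1, 0.0, 259.4], [0.0, 377.1, 198.6], [0.0, 0.0, 1.0]] [0.474 0.037 1.042]
rack [(0.8, [0.593, -0.016, 0.001])]
button_spot [(0.68, [0.649, -0.009, 0.076])]
cap_front [(0.5, [0.546, -0.059, 0.012])]
cap_back [(0.56, [0.525, 0.094, 0.041])]
fence_face [(0.62, [0.526, 0.094, 0.041])]
bay_floor [(0.95, [0.522, 0.095, 0.009])]
tea_tin [(0.82, [0.476, 0.39, 0.0]), (0.66, [0.481, 0.49, 0.002]), (0.64, [0.631, 0.471, 0.002])]
coffee_tin [(0.89, [0.545, -0.057, 0.014])]
sugar_tin [(0.89, [0.55, -0.144, 0.011]), (0.22, [0.527, 0.096, 0.039])]
cocoa_tin [(0.85, [0.528, 0.018, 0.012]), (0.2, [0.527, 0.093, 0.041])]
scene [[366.6, 0.0, 262.5], [0.0, 366.6, 194.3], [0.0, 0.0, 1.0]] [1.136 0.622 1.007]
rack [(0.82, [0.599, -0.019, 0.002]), (0.67, [0.534, 0.019, 0.012])]
button_spot [(0.63, [0.65, -0.009, 0.074])]
cap_front [(0.55, [0.526, 0.091, 0.012]), (0.47, [0.535, 0.021, 0.012])]
cap_back [(0.37, [0.648, -0.01, 0.073]), (0.3, [0.433, -0.343, -0.002])]
fence_face [(0.79, [0.526, 0.09, 0.036])]
bay_floor [(0.93, [0.526, 0.094, 0.015])]
tea_tin [(0.85, [0.487, 0.294, -0.001]), (0.57, [0.481, 0.487, 0.002]), (0.55, [0.481, 0.39, 0.001])]
coffee_tin [(0.59, [0.553, -0.062, 0.017])]
sugar_tin [(0.7, [0.552, -0.146, 0.01])]
cocoa_tin [(0.58, [0.534, 0.019, 0.013]), (0.38, [0.721, -0.353, 0.0])]
```

View pics/top0.png

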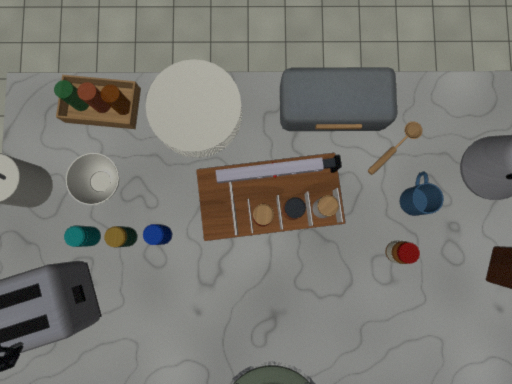

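View pics/scene0.png

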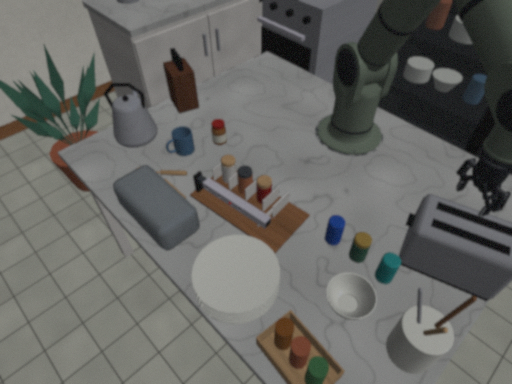

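The top view shows the rack around pixel (270,197), with its tube along (215-340,168) and the fence on the left at (232,208), so the rack extends towards world +y. The green tin with the brass lid is at (118,237) in the top view and (360,247) in the scene view. The blue one (157,235) and turquoise one (80,236) are decoys. Next I'll refine the rack axes.

Run:
```python
from h import *
im,d=snap('top'); P=cloud('top',d)
def box(m):
    p=P[m][:,:2]; (c,s,a)=cv2.minAreaRect((p*1000).astype(np.float32)); return np.round(c,1),np.round(s,1),round(a,2),len(p)
reg=(abs(P[...,0]-.6)<.16)&(P[...,1]>-.25)&(P[...,1]<.25)
tube=reg&(abs(P[...,2]-.09)<.006)&(P[...,0]>.61)&(im.min(2)>110)
print('tube',box(tube),P[tube][:,2].mean())
p=P[tube][:,:2]; vx,vy,x0,y0=cv2.fitLine((p*1000).astype(np.float32),cv2.DIST_HUBER,0,.01,.01).ravel(); print('line',vx,vy,x0,y0, p[:,1].min(),p[:,1].max())
brd=reg&(abs(P[...,2]-.012)<.005); print('board',box(brd))
hsv=cv2.cvtColor(im,cv2.COLOR_RGB2HSV)
red=reg&((hsv[...,0]<8)|(hsv[...,0]>172))&(hsv[...,1]>140)&(P[...,0]>.6)
print('red',[(tuple(x),np.round(P[x[0],x[1]],3).tolist()) for x in np.argwhere(red)])
for n,c in [('fence',.526)]:
    f=reg&(abs(P[...,2]-.07)<.006)&(P[...,0]<.6)
    n,l,st,ce=cv2.connectedComponentsWithStats(f.astype(np.uint8))
    for i in range(1,n):
        if st[i,4]>8: print(st[i],np.round(P[l==i].mean(0),3))
c=(slice(195,262),slice(50,180))
t=(abs(P[...,2]-.099)<.006)&(P[...,0]<.56)&(P[...,0]>.42)&(P[...,1]>.33)&(P[...,1]<.44); print('tin lid',box(t))
crop=im[145:235,190:350]; cv2.imwrite('pics/c1.png',cv2.resize(crop[:,:,::-1],None,fx=5,fy=5,interpolation=cv2.INTER_CUBIC))
s=manip.observe(); print(rot(s['ee_rot']).as_matrix().round(3))
```

```text
tube (array([695.5,  58.6]), array([144.7, 377.8]), 4.87, 1493) 0.08922777580772537
line 0.025855476 -0.9996657 649.6673 -0.31564763 -0.13360931100697823 0.249529134258542
board (array([625.9,  19.1]), array([282.2, 422.8]), 6.59, 6684)
red [((np.int64(169), np.int64(334)), [0.651, -0.169, 0.061]), ((np.int64(176), np.int64(273)), [0.631, -0.008, 0.076]), ((np.int64(176), np.int64(274)), [0.63, -0.01, 0.08]), ((np.int64(176), np.int64(275)), [0.631, -0.013, 0.078]), ((np.int64(176), np.int64(276)), [0.631, -0.015, 0.075]), ((np.int64(177), np.int64(274)), [0.638, -0.013, 0.013]), ((np.int64(177), np.int64(275)), [0.628, -0.013, 0.075])]
[336 188   7  34  64] [ 0.556 -0.179  0.069]
[307 191   4  20  35] [ 0.568 -0.099  0.07 ]
[277 195   6  34  58] [ 0.539 -0.024  0.069]
[248 198   5  35  53] [0.529 0.053 0.07 ]
[231 200   7  35  83] [0.526 0.094 0.07 ]
[310 212   3  14  25] [ 0.521 -0.105  0.07 ]
tin lid (array([479.4, 389.5]), array([53. , 49.5]), 89.6, 357)
[[-0.897  0.443 -0.   ]
 [ 0.443  0.897  0.   ]
 [ 0.     0.    -1.   ]]
```

View pics/c1.png

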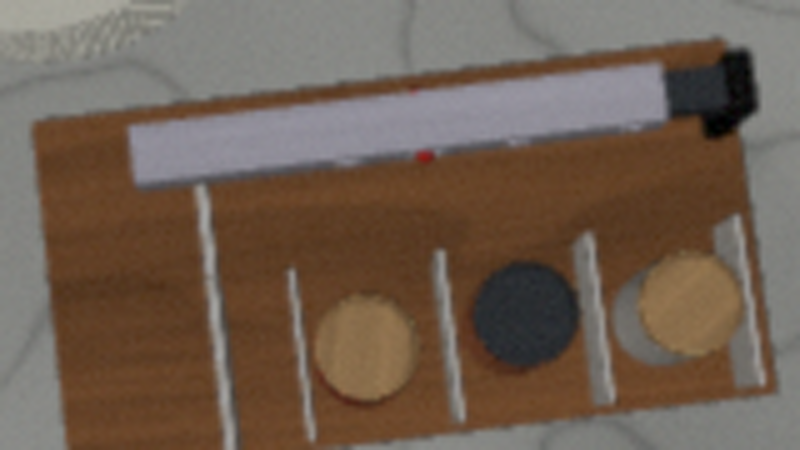

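```bash
cat >> h.py <<'E'
RYAW=6.6; 
def go(tx,ty,tz,yaw=None):
    "remaining shift in tool axes (cm) and turn about tool z to world target; yaw of tool y axis, deg"
    s=manip.observe(); M=rot(s['ee_rot']).as_matrix(); dl=M.T@(np.array([tx,ty,tz])-s['tcp_pos'])*100
    tr=0
    if yaw is not None:
        cur=np.degrees(np.arctan2(M[1,1],M[0,1])); tr=-((yaw-cur+90)%180-90)
    print('shift cm',dl.round(2),'turn',round(np.radians(tr),4),'tilt z',M[:,2].round(3),'F',np.round(s['ft_force'],1),'t',round(s['t'],2),'w',round(s['grip_width'],4))
E
python3 - <<'E'
from h import *
im,d=snap('top'); P=cloud('top',d)
th=np.radians(6.6); ex=np.array([np.cos(th),np.sin(th)]); ey=np.array([-np.sin(th),np.cos(th)])
O=np.array([.593,-.0158])
q=(P[...,:2]-O); X=q@ex; Y=q@ey
m=(abs(P[...,2]-.09)<.005)&(abs(X-.055)<.03)&(Y>-.16)&(Y<.17)&(im.min(2)>100)
a=np.polyfit(Y[m],X[m],1); print('tube x(y)',a,'mean',X[m].mean(),'Xr',np.percentile(X[m],[1,99]),'Yr',np.percentile(Y[m],[.3,99.7]))
for y0 in [-.158,-.08,-.002,.076,.115]:
    k=(abs(P[...,2]-.07)<.006)&(abs(Y-y0)<.012)&(X<0)&(X>-.11); print(y0,'Y',Y[k].mean().round(4),'X',np.percentile(X[k],[2,98]).round(3),np.polyfit(X[k],Y[k],1).round(3))
b=O+.055*ex; print('button_spot',b, 'bay',O-.055*ex+.115*ey)
go(b[0],b[1],.2,6.6)
print('pix red', pix('top',[*(b-ex*.015),.075]),pix('top',[*(b+ex*.02),.075]))
E
```

```text
tube x(y) [0.00034789 0.05501643] mean 0.05502092973201849 Xr [0.04034655 0.06982498] Yr [-0.12341795  0.1481209 ]
-0.158 Y -0.1579 X [-0.097 -0.013] [ 0.002 -0.158]
-0.08 Y -0.08 X [-0.097 -0.011] [-0.002 -0.08 ]
-0.002 Y -0.0024 X [-0.095 -0.012] [ 0.002 -0.002]
0.076 Y 0.0755 X [-0.096 -0.012] [-0.001  0.075]
0.115 Y 0.1171 X [-0.098 -0.011] [-0.     0.117]
button_spot [ 0.6476355  -0.00947846] bay [0.52514673 0.09211632]
shift cm [-58.49 -34.67   3.13] turn 0.9968 tilt z [-0.  0. -1.] F [-0.3 -0.1 -0.9] t 1.2 w 0.0852
pix red [274.38764793 175.3754639 ] [272.68367772 162.18528   ]
```

>>> {"method": "carry_out", "body": {"series": [[8.5, -4.5, -2.6, 0, 0], [8.5, -4.5, -2.6, 0, 0], [8.5, -4.5, -2.6, 0, 0], [8.5, -4.5, -2.6, 0, 0], [8.5, -4.5, -2.6, 0, 0]], "squeeze": 20}}

```text
t: 1.82
tcp_pos: [0.4218, 0.3427, 0.2315]
ee_rot: [0.0, 0.227, 0.974, 0.0]
ft_force: [0.5, -0.0, 0.3]
grip_width: 0.0849
gripper_force: 0.0
```

>>> {"method": "carry_out", "body": {"series": [[6, -4.5, -2.6, 0, 0], [6, -4.5, -2.6, 0, 0], [6, -4.5, -2.6, 0, 0], [6, -4.5, -2.6, 0, 0], [6, -4.5, -2.6, 0, 0]]}}

```text
t: 2.45
tcp_pos: [0.566, 0.1265, 0.2315]
ee_rot: [0.0, 0.227, 0.974, 0.0]
ft_force: [0.2, 0.8, -0.1]
grip_width: 0.0602
gripper_force: 0.0
```

>>> {"method": "carry_out", "body": {"series": [[6, -4.5, -2.6, 0, 0], [6, -4.5, -3.0, 0, 0], [6, -4.4, -3.0, 0, 0], [6, 0, 0, 0, 0.18], [6, 0, 0, 0, 0.18]]}}

```text
t: 3.08
tcp_pos: [0.6473, -0.0094, 0.231]
ee_rot: [-0.0, 0.401, 0.916, -0.0]
ft_force: [-0.9, -0.5, -0.4]
grip_width: 0.0602
gripper_force: 0.0
```

>>> {"method": "carry_out", "body": {"series": [[6, 0, 0, 1, 0.18], [6, 0, 0, 1, 0.18], [6, 0, 0, 1, 0.18], [6, 0, 0, 0, 0.097], [6, 0, 0, 0, 0]]}}

```text
t: 3.7
tcp_pos: [0.6471, -0.0083, 0.2012]
ee_rot: [-0.0, 0.665, 0.747, -0.0]
ft_force: [0.4, -1.1, 0.4]
grip_width: 0.06
gripper_force: 0.0
```

Run:
```python
from h import *
go(.6476,-.0095,.053,6.6); print(manip.observe()['tcp_pos'])
```

```text
shift cm [-0.12  0.04 14.82] turn 0.0007 tilt z [-0. -0. -1.] F [ 0.4 -1.1  0.4] t 3.7 w 0.06
[ 0.64713971 -0.00830793  0.20115325]
```

>>> {"method": "carry_out", "body": {"series": [[6, -0.2, 0.04, 3, 0], [6, -0.25, 0, 4, 0], [6, 0, 0, 4, 0], [6, 0, 0, 3, 0], [6, 0, 0, 0.8, 0]]}}

```text
t: 4.32
tcp_pos: [0.6473, -0.0129, 0.0518]
ee_rot: [-0.001, 0.665, 0.747, -0.001]
ft_force: [-0.2, -0.1, 0.0]
grip_width: 0.06
gripper_force: 0.0
```

>>> {"method": "carry_out", "body": {"series": [[2.5, 0, 0, 0, 0], [2.5, 0, 0, 0, 0], [2.5, 0, 0, 0, 0], [2.5, 0, 0, 0, 0], [2.5, 0, 0, 0, 0]], "squeeze": 25}}

```text
t: 4.95
tcp_pos: [0.6487, -0.013, 0.0548]
ee_rot: [0.001, 0.665, 0.747, 0.001]
ft_force: [-2.6, -0.4, 8.1]
grip_width: 0.0295
gripper_force: 28.4
```

Run:
```python
from h import *
go(.6476,-.0095,.053,6.6); s=manip.observe();print(s['gripper_force'],s['moment'])
```

```text
shift cm [ 0.36 -0.06  0.18] turn 0.0001 tilt z [ 0.002  0.    -1.   ] F [-2.6 -0.4  8.1] t 4.95 w 0.0295
28.357811383903027 [-0.1888552   0.71658386  0.10690422]
```

>>> {"method": "carry_out", "body": {"series": [[2.5, 0.2, 0, -0.1, 0], [2.5, 0.2, 0, 0, 0], [2.5, 0.2, 0, 0, 0], [2.5, 0.2, 0, 0, 0], [2.5, 0.1, 0, 0, 0]]}}

```text
t: 5.58
tcp_pos: [0.6478, -0.006, 0.0549]
ee_rot: [0.002, 0.666, 0.746, -0.0]
ft_force: [5.4, -11.4, -7.0]
grip_width: 0.0296
gripper_force: 26.6
```

>>> {"method": "carry_out", "body": {"series": [[2.5, 0.1, 0, 0, 0], [2.5, 0.1, 0, 0, 0], [2.5, 0.1, 0, 0, 0]]}}

```text
t: 5.95
tcp_pos: [0.6473, -0.002, 0.0549]
ee_rot: [0.001, 0.665, 0.746, 0.0]
ft_force: [3.0, -4.4, -5.4]
grip_width: 0.0297
gripper_force: 26.6
```

```bash
cat >> h.py <<'E'
th=np.radians(6.6); ex=np.array([np.cos(th),np.sin(th)]); ey=np.array([-np.sin(th),np.cos(th)]); O=np.array([.5928,-.0158])
def slide(c='top',name=None):
    im,d=snap(c,name); P=cloud(c,d); q=P[...,:2]-O; X=q@ex; Y=q@ey
    k=(abs(P[...,2]-.07)<.006)&(Y>.1)&(Y<.205)&(X<-.01)&(X>-.1); print(c,'fence n',k.sum(),'slide mm',((np.median(Y[k])-.118)*1000).round(1) if k.any() else None)
    t=(abs(P[...,2]-.09)<.006)&(abs(X-.055)<.018)&(Y>.05)&(im.min(2)>100)&(Y<.24); print('tube end slide', ((np.percentile(Y[t],99)-.1495)*1000).round(1) if t.any() else None, t.sum())
E
python3 - <<'E'
from h import *
slide('top','t2.png'); slide('scene','s2.png')
s=manip.observe(); q=s['tcp_pos'][:2]-O; print(q@ex,q@ey)
E
```

```text
top fence n 11 slide mm 10.4
tube end slide 9.9 308
scene fence n 47 slide mm 11.9
tube end slide 10.0 254
0.05576288439300379 0.007892942146459057
```

>>> {"method": "carry_out", "body": {"series": [[2.5, 0.2, 0, 0, 0], [2.5, 0.2, 0, 0, 0], [2.5, 0.2, 0, 0, 0], [2.5, 0.2, 0, 0, 0], [2.5, 0.2, 0, 0, 0]], "squeeze": 22}}

```text
t: 6.68
tcp_pos: [0.6461, 0.0082, 0.0549]
ee_rot: [0.001, 0.665, 0.746, 0.0]
ft_force: [2.9, -4.5, -3.7]
grip_width: 0.0297
gripper_force: 26.7
```

Run:
```python
from h import *
slide('top'); slide('scene')
s=manip.observe(); q=s['tcp_pos'][:2]-O; print(q@ex,q@ey,rot(s['ee_rot']).inv().apply(s['ft_force']).round(1))
```

```text
top fence n 2 slide mm 22.7
tube end slide 20.8 286
scene fence n 48 slide mm 21.4
tube end slide 19.2 279
0.05573907969066521 0.01830510869550461 [-3.8  3.   2. ]
```

>>> {"method": "carry_out", "body": {"series": [[2.5, 0.25, 0, 0, 0], [2.5, 0.25, 0, 0, 0], [2.5, 0.25, 0, 0, 0], [2.5, 0.25, 0, 0, 0], [2.5, 0.25, 0, 0, 0]]}}

```text
t: 7.4
tcp_pos: [0.6447, 0.0208, 0.0548]
ee_rot: [0.001, 0.665, 0.746, 0.0]
ft_force: [2.8, -4.7, -2.1]
grip_width: 0.0298
gripper_force: 26.9
```

>>> {"method": "carry_out", "body": {"series": [[2.5, 0.1, 0, 0, 0], [2.5, 0.1, 0, 0, 0], [2.5, 0.1, 0, 0, 0], [2.5, 0.1, 0, 0, 0], [2.5, 0, 0, 0, 0]]}}

```text
t: 8.02
tcp_pos: [0.6442, 0.0251, 0.0548]
ee_rot: [0.001, 0.665, 0.747, 0.0]
ft_force: [3.2, -4.1, -0.3]
grip_width: 0.0295
gripper_force: 27.1
```

>>> {"method": "carry_out", "body": {"series": [[2.5, 0.1, 0, 0, 0], [2.5, 0.1, 0, 0, 0], [2.5, 0.1, 0, 0, 0]], "squeeze": 20}}

```text
t: 8.4
tcp_pos: [0.6439, 0.0279, 0.0548]
ee_rot: [0.001, 0.665, 0.747, 0.0]
ft_force: [2.5, -4.5, 0.6]
grip_width: 0.0298
gripper_force: 27.2
```

>>> {"method": "carry_out", "body": {"series": [[2.5, 0.1, 0, 0, 0], [2.5, 0.1, 0, 0, 0], [2.5, 0.1, 0, 0, 0]]}}

```text
t: 8.78
tcp_pos: [0.6435, 0.0312, 0.0548]
ee_rot: [0.0, 0.665, 0.747, 0.0]
ft_force: [1.8, -2.0, 3.4]
grip_width: 0.0295
gripper_force: 27.4
```

>>> {"method": "carry_out", "body": {"series": [[2.5, 0.1, 0, 0, 0], [2.5, 0.1, 0, 0, 0]]}}

```text
t: 9.02
tcp_pos: [0.6431, 0.0341, 0.0548]
ee_rot: [-0.0, 0.665, 0.747, 0.001]
ft_force: [1.1, 4.1, 8.6]
grip_width: 0.0298
gripper_force: 27.9
```

>>> {"method": "carry_out", "body": {"series": [[2.5, 0.05, 0, 0, 0], [2.5, 0, 0, 0, 0]]}}

```text
t: 9.28
tcp_pos: [0.643, 0.0351, 0.0548]
ee_rot: [-0.0, 0.665, 0.747, 0.001]
ft_force: [1.5, 2.7, 6.8]
grip_width: 0.0299
gripper_force: 28.0
```

Run:
```python
from h import *
slide('top'); slide('scene','s3.png')
s=manip.observe(); q=s['tcp_pos'][:2]-O; print(q@ex,q@ey,rot(s['ee_rot']).inv().apply(s['ft_force']).round(1))
im=cv2.imread('pics/s3.png'); u,v=pix('scene',[.6476,-.0095,.075]); print(u,v)
u,v=int(u),int(v); c=im[max(0,v-55):v+55,u-70:u+70]; cv2.imwrite('pics/s3c.png',cv2.resize(c,None,fx=5,fy=5,interpolation=cv2.INTER_CUBIC))
```

```text
top fence n 0 slide mm None
tube end slide 47.4 228
scene fence n 57 slide mm 47.9
tube end slide 45.4 345
0.055728108334498774 0.04475691529715724 [ 3.4  1.7 -7.2]
233.36265242412412 199.54382791172443
```

View pics/s3c.png

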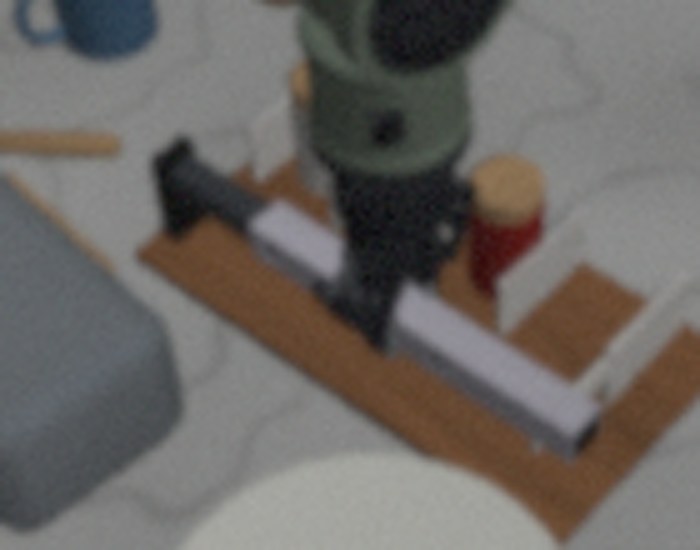

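The scene crop shows the gripper on the tube at crop (370,300), with the fence moved out. The buttons are hidden behind the finger. The slide is about 47 mm and the drag has reversed sign, so the buttons are probably snapping out. I'll feel for the stop with tiny steps.

>>> {"method": "carry_out", "body": {"series": [[2.5, 0.1, 0, 0, 0], [2.5, 0, 0, 0, 0]]}}

```text
t: 9.62
tcp_pos: [0.643, 0.0354, 0.0548]
ee_rot: [0.0, 0.665, 0.747, 0.001]
ft_force: [2.5, -0.2, 5.2]
grip_width: 0.0299
gripper_force: 27.9
```

>>> {"method": "carry_out", "body": {"series": [[2.5, 0.1, 0, 0, 0], [2.5, 0, 0, 0, 0]]}}

```text
t: 9.88
tcp_pos: [0.6429, 0.0362, 0.0548]
ee_rot: [0.0, 0.665, 0.747, 0.001]
ft_force: [3.6, -0.5, 6.4]
grip_width: 0.0296
gripper_force: 27.8
```

>>> {"method": "carry_out", "body": {"series": [[2.5, 0.1, 0, 0, 0], [2.5, 0, 0, 0, 0]]}}

```text
t: 10.12
tcp_pos: [0.6428, 0.0372, 0.0548]
ee_rot: [0.0, 0.665, 0.747, 0.001]
ft_force: [2.8, -0.5, 6.5]
grip_width: 0.0299
gripper_force: 27.8
```

>>> {"method": "carry_out", "body": {"series": [[2.5, 0.1, 0, 0, 0], [2.5, 0, 0, 0, 0]]}}

```text
t: 10.38
tcp_pos: [0.6427, 0.0377, 0.0548]
ee_rot: [0.0, 0.665, 0.747, 0.0]
ft_force: [3.7, -3.3, 5.2]
grip_width: 0.0292
gripper_force: 27.8
```

>>> {"method": "carry_out", "body": {"series": [[2.5, 0.1, 0, 0, 0], [2.5, 0, 0, 0, 0]]}}

```text
t: 10.62
tcp_pos: [0.6427, 0.0378, 0.0548]
ee_rot: [0.001, 0.666, 0.746, 0.0]
ft_force: [4.8, -7.1, 4.4]
grip_width: 0.0298
gripper_force: 27.6
```

>>> {"method": "carry_out", "body": {"series": [[2.5, -0.1, 0, 0, 0], [2.5, -0.1, 0, 0, 0], [2.5, -0.05, 0, 0, 0], [6, 0, 0, 0, 0], [6, 0, 0, 0, 0]]}}

```text
t: 11.25
tcp_pos: [0.642, 0.0365, 0.0541]
ee_rot: [-0.0, 0.665, 0.747, -0.0]
ft_force: [-0.2, 0.4, 0.3]
grip_width: 0.0597
gripper_force: 0.0
```

>>> {"method": "carry_out", "body": {"series": [[6, 0, 0, 0, 0], [6, 0, 0, -2, 0], [6, 0, 0, -5, 0], [8.5, 0, 0, -5, 0], [8.5, 0, 0, -5, 0]]}}

```text
t: 11.88
tcp_pos: [0.6422, 0.0361, 0.2275]
ee_rot: [0.0, 0.665, 0.746, 0.0]
ft_force: [0.7, 0.4, 0.0]
grip_width: 0.0848
gripper_force: 0.0
```

>>> {"method": "carry_out", "body": {"series": [[8.5, 5, -1, -1, 0], [8.5, 6, -1, 0, 0], [8.5, 6, -1, 0, 0], [8.5, 6, -1, 0, 0], [8.5, 6, -1, 0, 0]]}}

```text
t: 12.5
tcp_pos: [0.5587, 0.3203, 0.236]
ee_rot: [0.0, 0.665, 0.746, 0.001]
ft_force: [0.4, 0.4, -0.1]
grip_width: 0.085
gripper_force: 0.0
```

Run:
```python
from h import *
slide('top','t4.png'); slide('scene','s4.png')
for c,n,r in [('top','t4.png',(40,25)),('scene','s4.png',(40,30))]:
    im=cv2.imread('pics/'+n); u,v=[int(a) for a in pix(c,[.6476,-.0095,.075])]
    globals()[c]=cv2.resize(im[v-r[1]:v+r[1],u-r[0]:u+r[0]],(720,290 if 0 else 290),interpolation=cv2.INTER_CUBIC)
cv2.imwrite('pics/c4.png',np.vstack([top,scene]))
go(.4795,.3895,.25,6.6)
```

```text
top fence n 87 slide mm 49.6
tube end slide 48.8 699
scene fence n 54 slide mm 50.1
tube end slide 47.3 344
shift cm [ 7.25 -6.83 -1.47] turn 0.0084 tilt z [-0.001  0.003 -1.   ] F [-1.2  0.2 -0.1] t 12.6 w 0.0848
```

View pics/c4.png

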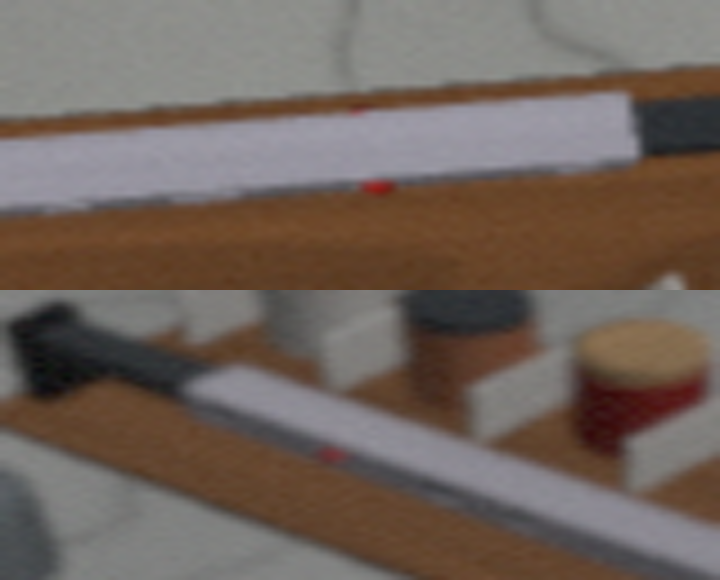

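Both red domes stand proud: (378,187) and (360,110) in the upper crop, (332,455) in the lower. The slide is about 49.6 mm, so the tube is locked in the next hole. Now for the tea tin.

>>> {"method": "carry_out", "body": {"series": [[8.5, 3.6, -3.4, 0, 0], [8.5, 3.65, -3.43, 0, 0], [8.5, 0, 0, 3, 0], [8.5, 0, 0, 3, 0], [8.5, 0, 0, 0, 0]]}}

```text
t: 13.22
tcp_pos: [0.4827, 0.382, 0.1739]
ee_rot: [-0.0, 0.665, 0.747, -0.001]
ft_force: [0.5, -0.4, 0.6]
grip_width: 0.0851
gripper_force: 0.0
```

Run:
```python
from h import *
im,d=snap('scene'); P=cloud('scene',d)
t=(abs(P[...,2]-.099)<.005)&(abs(P[...,0]-.48)<.05)&(abs(P[...,1]-.39)<.04); p=P[t]; print(len(p),p.mean(0),p.min(0),p.max(0))
go(.4795,.3895,.045,6.6)
```

```text
200 [0.48357363 0.39041343 0.098033  ] [0.45627115 0.36551858 0.0940424 ] [0.50763477 0.41549914 0.10272459]
shift cm [ 0.76 -0.31 13.02] turn -0.0007 tilt z [-0. -0. -1.] F [-0.6  0.8  0.5] t 13.28 w 0.0851
```

>>> {"method": "carry_out", "body": {"series": [[8.5, 0.8, -0.2, 0, 0], [8.5, 0, 0, 4, 0], [8.5, 0, 0, 4, 0], [8.5, 0, 0, 3, 0], [8.5, 0, 0, 2, 0]]}}

```text
t: 13.9
tcp_pos: [0.4805, 0.3912, 0.0441]
ee_rot: [-0.0, 0.665, 0.747, 0.0]
ft_force: [0.7, -0.1, -0.0]
grip_width: 0.0846
gripper_force: 0.0
```

>>> {"method": "carry_out", "body": {"series": [[5, 0, 0, 0, 0], [5, 0, 0, 0, 0], [5, 0, 0, 0, 0], [5, 0, 0, 0, 0], [5, 0, 0, 0, 0]], "squeeze": 30}}

```text
t: 14.52
tcp_pos: [0.4809, 0.3911, 0.0456]
ee_rot: [0.0, 0.665, 0.747, 0.001]
ft_force: [-1.0, 0.2, 8.9]
grip_width: 0.0527
gripper_force: 34.3
```

>>> {"method": "carry_out", "body": {"series": [[5, 0, 0, -1, 0], [5, 0, 0, -3, 0], [5, 0, 0, -4, 0], [5, 0, 0, -4, 0], [5, 0, 0, 0, 0]]}}

```text
t: 15.15
tcp_pos: [0.4816, 0.3913, 0.1679]
ee_rot: [0.0, 0.665, 0.746, 0.003]
ft_force: [-0.3, 0.5, -3.5]
grip_width: 0.0526
gripper_force: 33.3
```

Run:
```python
from h import *
b=O-.055*ex+.120*ey; print(b); s=manip.observe(); print(s['tcp_pos'],s['gripper_force'])
go(b[0],b[1],.165,6.6)
```

```text
[0.52437204 0.09708319]
[0.48157717 0.39132974 0.16785244] 33.33685422810959
shift cm [-29.72   0.88   0.19] turn -0.0005 tilt z [ 0.004  0.004 -1.   ] F [-0.3  0.5 -3.5] t 15.15 w 0.0526
```

>>> {"method": "carry_out", "body": {"series": [[5, -2, 0, -1, 0], [5, -4, 0.2, 0, 0], [5, -4, 0.2, 0, 0], [5, -4, 0.2, 0, 0], [5, -4, 0.2, 0, 0]]}}

```text
t: 15.78
tcp_pos: [0.5086, 0.21, 0.1739]
ee_rot: [-0.0, 0.666, 0.746, -0.001]
ft_force: [0.6, 0.3, -2.3]
grip_width: 0.0528
gripper_force: 33.3
```

>>> {"method": "carry_out", "body": {"series": [[5, -4, 0, 0, 0], [5, -4, 0, 0, 0], [5, -2.7, 0, 0, 0], [5, -1, 0, 0, 0], [5, 0, 0, 0, 0]]}}

```text
t: 16.4
tcp_pos: [0.5221, 0.0959, 0.1741]
ee_rot: [-0.0, 0.666, 0.746, -0.0]
ft_force: [0.2, 0.3, -2.9]
grip_width: 0.0526
gripper_force: 33.3
```

Run:
```python
from h import *
snap('scene','s5.png'); 
b=O-.055*ex+.120*ey; go(b[0],b[1],.058,6.6)
im,d=snap('top','t5.png'); slide('top')
a=cv2.imread('pics/s5.png')[150:290,190:330]; c=cv2.imread('pics/t5.png')[130:270,180:320]
cv2.imwrite('pics/c5.png',cv2.resize(np.hstack([a,c]),(800,400),interpolation=cv2.INTER_CUBIC))
```

```text
shift cm [-0.    0.23 11.61] turn -0.0 tilt z [-0.  0. -1.] F [-0.4  0.5 -1.5] t 16.45 w 0.0528
top fence n 0 slide mm None
tube end slide -84.4 56
```

View pics/c5.png

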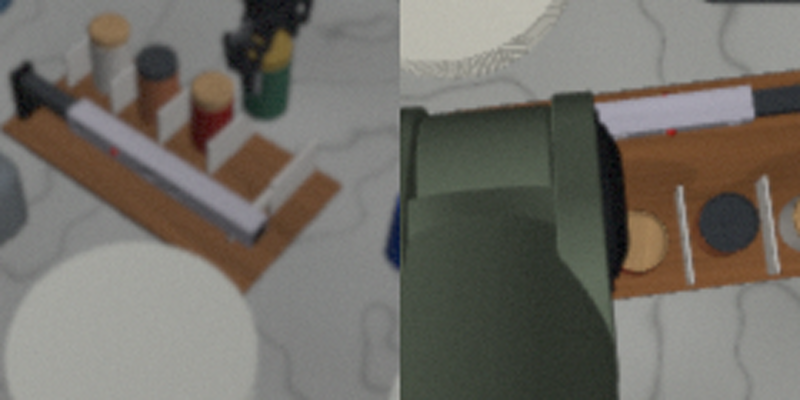

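The scene crop shows the green tin held upright above the end bay at (265,90). Both buttons are still out. Lowering it now.

>>> {"method": "carry_out", "body": {"series": [[5, 0, 0.2, 2, 0], [5, 0, 0, 4, 0], [5, 0, 0, 3, 0], [5, 0, 0, 1.5, 0], [5, 0, 0, 0.7, 0]]}}

```text
t: 17.18
tcp_pos: [0.5244, 0.097, 0.062]
ee_rot: [-0.0, 0.665, 0.747, -0.0]
ft_force: [-0.5, -0.3, -2.2]
grip_width: 0.0528
gripper_force: 33.2
```

>>> {"method": "carry_out", "body": {"series": [[5, 0, 0, 0.2, 0], [5, 0, 0, 0.1, 0], [5, 0, 0, 0, 0]]}}

```text
t: 17.55
tcp_pos: [0.5247, 0.0967, 0.0598]
ee_rot: [0.0, 0.665, 0.747, 0.0]
ft_force: [-0.1, -0.3, -2.7]
grip_width: 0.0531
gripper_force: 33.2
```

>>> {"method": "carry_out", "body": {"series": [[5, 0, 0, 0.1, 0], [5, 0, 0, 0.1, 0], [5, 0, 0, 0, 0]]}}

```text
t: 17.92
tcp_pos: [0.5245, 0.0966, 0.0576]
ee_rot: [0.0, 0.665, 0.747, 0.0]
ft_force: [-2.4, 0.6, 5.7]
grip_width: 0.053
gripper_force: 33.9
```

>>> {"method": "carry_out", "body": {"series": [[6, 0, 0, 0, 0], [6.5, 0, 0, 0, 0], [8, 0, 0, 0, 0], [8.5, 0, 0, 0, 0], [8.5, 0, 0, 0, 0]]}}

```text
t: 18.55
tcp_pos: [0.5244, 0.0966, 0.0573]
ee_rot: [0.0, 0.665, 0.747, 0.0]
ft_force: [-0.5, 1.4, 0.1]
grip_width: 0.0849
gripper_force: 0.0
```

>>> {"method": "carry_out", "body": {"series": [[8.5, 0, 0, -2, 0], [8.5, 0, 0, -3, 0], [8.5, 0, 0, -5, 0], [8.5, 0, 0, -5, 0], [8.5, 0, 0, -3, 0]]}}

```text
t: 19.18
tcp_pos: [0.5248, 0.0966, 0.2397]
ee_rot: [0.001, 0.665, 0.747, 0.001]
ft_force: [-0.1, -0.2, 0.3]
grip_width: 0.085
gripper_force: 0.0
```

>>> {"method": "carry_out", "body": {"series": [[8.5, 5, 0, 0, 0], [8.5, 5, 0, 0, 0], [8.5, 5, 0, 0, 0], [8.5, 5, 0, 0, 0], [8.5, 5, 0, 0, 0]]}}

```text
t: 19.8
tcp_pos: [0.4953, 0.3465, 0.2374]
ee_rot: [-0.0, 0.665, 0.747, 0.0]
ft_force: [1.9, 0.7, 0.5]
grip_width: 0.0849
gripper_force: 0.0
```

Run:
```python
from h import *
im,d=snap('top','t6.png'); P=cloud('top',d); q=P[...,:2]-O; X=q@ex; Y=q@ey
t=(abs(P[...,2]-.111)<.008)&(Y>.08)&(Y<.165)&(X<0)&(X>-.11); print('lid',t.sum(),X[t].mean(),Y[t].mean(),P[t][:,2].mean(),np.ptp(X[t]),np.ptp(Y[t]))
slide('top'); slide('scene','s6.png')
a=cv2.imread('pics/s6.png')[150:290,190:330]; c=cv2.imread('pics/t6.png')[130:270,180:320]
cv2.imwrite('pics/c6.png',cv2.resize(np.hstack([a,c]),(800,400),interpolation=cv2.INTER_CUBIC))
```

```text
lid 354 -0.055990968965498294 0.11853582814913181 0.11055956198362227 0.0511268758085089 0.05202783164781501
top fence n 89 slide mm 49.5
tube end slide 48.8 692
scene fence n 84 slide mm 47.7
tube end slide 47.1 348
```

View pics/c6.png

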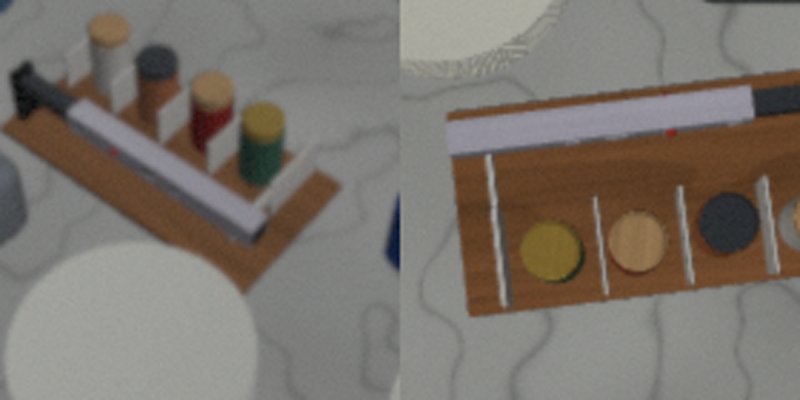

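The green tin stands upright in the end bay, at crop (262,145) in the scene view and (551,250) in the top view. That is rack x -56, y 119 mm, with its lid at 111 mm. The tube is at 49.5 mm with both buttons out.

```bash
python3 -c "
from bench import manip
print(manip.job_done())"
```

```text
the job is handed in; nothing more can be done
None
```

The job is handed in: the tube is locked in the next hole at about 49.5 mm with both buttons out, and the green tea tin stands upright in the widened end bay at rack x -56, y 119 mm; the hand-in returned no verdict.

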